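# Pack the jar so it cannot rattle

## Task

So that the jar in the aluminium cradle cannot rattle when the pump runs, first try the thin yellow spacer: lower it fully into the gap between the jar and the cradle's end wall, at the middle of the wall. If it just fits, let go and leave it; if it is plainly loose, take it out, stand it on the bench well clear of the cradle and put the thick blue spacer in instead. Finish with the right spacer standing in the gap, broad face to the wall, and the other upright on the bench away from the cradle.

Things in the scene. Friction and masses are not known exactly. Their poses are not given: they have to be found in the camera images.
- cradle: Fixed aluminium frame without a floor: end wall 130 mm wide (y), 56 high, with a lip flaring outward to 75; side rails 14 high at y = +-62; back wall 40 high. Origin: on the bench, middle of the end wall's inner face; x points from wall to jar (jar axis always at x = 86 mm, y = 0). Gap from x = 0: 30 mm wide with the wide jar (yellow just fits), 46 with the small (blue just fits). Spacers go in x along x.
- jar_wide: Squat white jar, grey lid, orange band: 112 mm across, 70 high, sloping in above 46, fixed. Origin: centre of its underside. It stands either in the cradle (axis 86 mm from the cradle's origin) or on the bench to the left, over 200 mm from it; the other place then holds the small jar, alike but 80 mm across with a red band.
- thin_spacer: The thin yellow plastic spacer standing on the bench: a block 22 mm thick (its x), 60 wide (y), 75 high (z), with a grip tab on top, centred, 20 (x) by 36 mm (y), from 75 to 118 mm above the underside; grip it by the tab from above. Origin: centre of its underside, z up. The same after half a turn about z. About 100 g.
- thick_spacer: The thick blue plastic spacer standing on the bench: a block 38 mm thick (its x), 60 wide (y), 75 high (z), with a grip tab on top, centred, 20 (x) by 36 mm (y), from 75 to 118 mm above the underside; grip it by the tab from above. Origin: centre of its underside, z up. The same after half a turn about z. About 170 g.
Things that resemble listed ones, but are neither listed nor needed, are in the scene too. Of the things that look like the thick_spacer, take the one that is farthest to the robot's left at the start. Several things have the shape of the thin_spacer; the one meant has the colours described above.

How it is judged (in metres and radians):
On the way:
1. the thin yellow spacer has been lowered into the gap between the end wall and the jar, its underside within 25 mm of the bench (x of thin_spacer in the frame of cradle between 0.004 and 0.042 m and y of thin_spacer in the frame of cradle between -0.03 and 0.03 m and z of thin_spacer in the frame of cradle below 0.025 m and angle between thin_spacer's own z axis and vertical below 0.2 rad), for 0.2 s.
At the end, for the whole second after the job is handed in: The spacer that just fits (yellow with the wide jar in the cradle, else blue) rests in the gap: down within 10 mm, mid-wall within 25 mm, upright within 0.2 rad, square to the wall within 0.3 rad. The other rests upright (0.2 rad) on the bench, over 80 mm from the wall's middle (((horizontal distance between jar_wide and cradle below 0.12 m and x of thin_spacer in the frame of cradle between 0.004 and 0.026 m and y of thin_spacer in the frame of cradle between -0.025 and 0.025 m and z of thin_spacer in the frame of cradle below 0.01 m and angle between each of thin_spacer, thick_spacer's own z axis and vertical below 0.2 rad and angle between the x axis of thin_spacer and the x axis of cradle, either way round below 0.3 rad and linear speed of each of thin_spacer, thick_spacer below 0.02 m/s and horizontal distance between thick_spacer and cradle above 0.08 m and height (world z) of thick_spacer between -0.01 and 0.01 m) or (not (horizontal distance between jar_wide and cradle below 0.12 m) and x of thick_spacer in the frame of cradle between 0.012 and 0.034 m and y of thick_spacer in the frame of cradle between -0.025 and 0.025 m and z of thick_spacer in the frame of cradle below 0.01 m and angle between each of thick_spacer, thin_spacer's own z axis and vertical below 0.2 rad and angle between the x axis of thick_spacer and the x axis of cradle, either way round below 0.3 rad and linear speed of each of thick_spacer, thin_spacer below 0.02 m/s and horizontal distance between thin_spacer and cradle above 0.08 m and height (world z) of thin_spacer between -0.01 and 0.01 m))); the robot touches nothing.
It also fails if it takes over 72 s, if anything falls off the work surface, if the arm or the gripper's body presses on something with over 40 N, if the wrist force passes 120 N, or if a joint passes its speed limit or range.

## Robot

A 6-joint arm with a two-finger parallel gripper is mounted at the origin on the work surface. World frame = base frame: x ahead of the robot, y to its left, z up, the work surface at z = 0. Lengths are in mm, angles in rad, forces in N, time in s.
With the tool pointing down it reaches from about 350 to 975 mm from the base axis. Payload 7.1 kg.
Tool frame: the origin (TCP) lies on the front face of the gripper's body, between the roots of the fingers; the fingertips stand 80 mm ahead of it and the grasp point (between the pads) lies 61 mm ahead of it (ctrl.tcp_to_grasp is the distance from the TCP to the grasp point, in mm); z points along the fingers, y is the direction in which the jaws open and shut (so a half turn about z gives the same grasp; the last joint's range is limited). The gripper opens to 88 mm and grips with 3 to 60 N. Pads are 20 mm wide; open, the fingers measure 115 mm over their backs; the gripper's body (75 mm by 178 mm) begins 61 mm behind the grasp point.
Start: joints at [1.093, 0.423, 1.63, -0, 1.089, -0.019], TCP at [276.763, 560.364, 302.675] pointing down, gripper open.
Joint ranges: [-3, 3], [-0.9, 2.11], [0.09, 2.58], [-1.31, 4.45], [0.11, 2.69], [-2.54, 2.54]. Speed limits (rad/s): [2.39, 2.39, 3.01, 3.14, 3.14, 3.14].

## Interface

Orientations are given as a rotation vector (axis times angle).
In Python, from workcell import telemetry, get_image, ctrl gives the robot as it stands.
- The arm moves only by the tool send_rows, never from a script. Its argument "rows" is a list of rows, each a list of 5 numbers: the shift along the tool's x, y, z in m, then the turn about the tool's z in rad, then the opening, from -1 (shut) to 1 (fully open). A call has 1 to 5 rows; each row shifts and turns the commanded pose from where the row before left it, along the tool's axes as they then stand; what a row does not reach is not made up. A row lasts 1/10 s, in which the tool goes at most 50 mm and 8.59 degrees, less where a joint would pass 70% of its speed; a pose out of reach is approached as far as the arm can. A call with a gripper value outside its range is refused whole. The fingers move at their own pace and stop on an object; the grip force is fixed at half the most. Time passes only in rows, so rows that do not move let the fingers close. It gives the time, the measured TCP pose, the force and the opening at its end, in the units of the state.
- telemetry.get_obs(): the state, without advancing time (a new reading comes with each control period).
- get_image(name): name is "scene" or "top" or "wrist"; returns a dict with "color" (400x640x3 uint8, blue, green, red), "z_map" (400x640 float32, mm along the optical axis (not along the pixel's ray), 0 where there is no reading), "camera_matrix" (3x3 intrinsics, pixels), "rvec" (rotation vector, rad) and "tvec" (3), from world to camera coordinates, as OpenCV has them. Camera axes: x right, y down, z forward; pixel columns grow to the right and rows downward; lengths in mm; the calibration is good to about 2 mm. The wrist camera is an equidistant fisheye: a pixel r from the principal point sees the ray r / f radians off the axis. A picture is of the moment at which its call begins.
- ctrl.close_job(): hands the job in, once; it reports no verdict.
The state is a dict: "t": time; "qpos": joint angles; "qvel": joint speeds; "joint_torque": joint torques, N m; "ee_pos": TCP position; "orientation": TCP orientation; "ft_force": force on the tool from outside, world axes, zero at the start; "moment": the same for the moment, N m; "width": finger opening in mm.
Only numpy, scipy, OpenCV 4.12 (cv2) and the standard library are available. Lean on these libraries where they do the work, as an engineer would, in place of code of your own. Each camera call takes 0.05 s, during which the arm holds its last target.

## Working session

There is one attempt and no reset: what is moved stays moved. The work goes in short steps, Python scripts to look and compute and a tool call to move; the robot and the scene stay as the last step left them, time stands still between calls to the robot, and variables do not carry over. Pictures are saved under pics/ and viewed, and the job is handed in when it is done.

Besides the shell and the picture viewer there is one more tool, called after "Request:" as name(argument=value, ...), one argument or row to a line, values as JSON. send_rows: Moves the arm, as the interface text tells. Its arguments: {"type":"object","properties":{"rows":{"type":"array"}},"required":["rows"]}

```bash
ls; mkdir -p pics; python3 - <<'E'
from workcell import telemetry, get_image, ctrl
import cv2, numpy as np
o=telemetry.get_obs()
print(o)
for n in ["scene","top","wrist"]:
    d=get_image(n); cv2.imwrite(f"pics/{n}0.png",d["color"]); np.savez(f"pics/{n}0.npz",**d)
    print(n,d["camera_matrix"],d["rvec"],d["tvec"])
E
```

```text
pics
{'t': 0.0, 'qpos': array([ 1.09301005e+00,  4.23769846e-01,  1.63067497e+00,  2.09520131e-05,
        1.08859957e+00, -1.90322308e-02]), 'qvel': array([ 0.00151662,  0.00049985, -0.00010011, -0.00090975,  0.00137654,
        0.00086392]), 'joint_torque': array([ 5.33165112e-04, -5.44638562e+01, -2.73660904e+01,  6.43395167e-02,
        2.27832247e-02, -2.00438521e-04]), 'ee_pos': array([276.56402347, 560.00250335, 301.95184403]), 'orientation': array([-7.14236238e-01, -3.05893946e+00,  2.20294845e-03]), 'ft_force': array([0.00496591, 0.61249636, 0.56778072]), 'moment': array([ 0.04490588, -0.01744229, -0.00024408]), 'width': 87.56572704271898}
scene [[365.00725381   0.         321.34158039]
 [  0.         365.00725381 207.72424372]
 [  0.           0.           1.        ]] [ 1.41175047  2.02859043 -0.97889992] [ 145.0080868  -274.94645164 1268.37779058]
top [[514.71281792   0.         325.06547341]
 [  0.         514.71281792 196.20469002]
 [  0.           0.           1.        ]] [ 2.15721544 -2.11103426  0.20513937] [   8.40075784  539.77526671 1095.08846477]
wrist [[309.70691629   0.         312.52902594]
 [  0.         309.70691629 197.64423715]
 [  0.           0.           1.        ]] [-2.45926323 -1.53093202 -0.21171476] [-624.1131796   -35.06888366  392.26522386]
```

View pics/scene0.png

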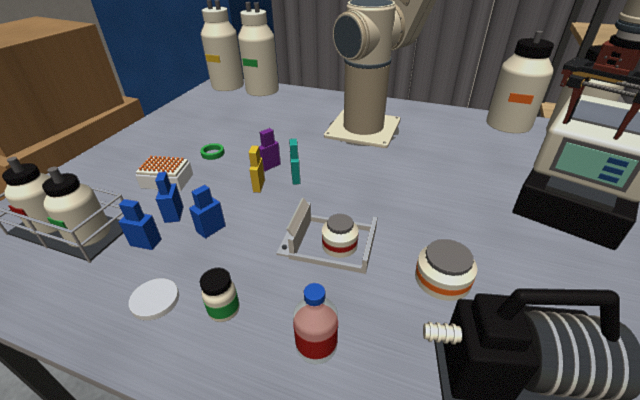

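View pics/top0.png

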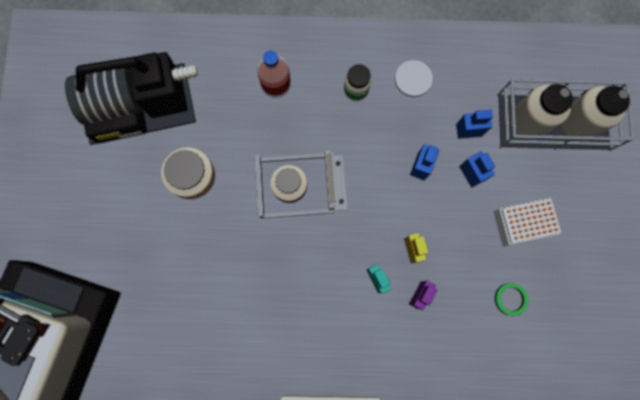

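View pics/wrist0.png

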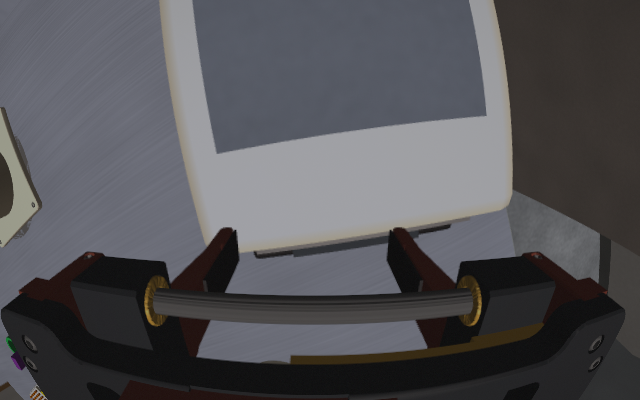

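The small jar (red band) is in the cradle, so blue should fit in the end, and yellow has to be tried first. Now I'll measure the pieces.

```bash
cat > h.py <<'E'
import numpy as np, cv2
def load(n): return dict(np.load(f"pics/{n}.npz"))
def world(d):
    K=d["camera_matrix"];R=cv2.Rodrigues(d["rvec"])[0];t=d["tvec"].ravel()
    z=d["z_map"].astype(float);v,u=np.mgrid[:z.shape[0],:z.shape[1]]
    P=np.stack([(u-K[0,2])/K[0,0]*z,(v-K[1,2])/K[1,1]*z,z],-1)
    return (P-t)@R
def ray(d,px,h):
    K=d["camera_matrix"];R=cv2.Rodrigues(d["rvec"])[0];t=d["tvec"].ravel()
    px=np.atleast_2d(px).astype(float)
    r=np.c_[(px-K[[0,1],2])/K[0,0],np.ones(len(px))]@R;c=-R.T@t
    return (c+r*((h-c[2])/r[:,2])[:,None])[:,:2]
E
python3 - <<'E'
from h import *
d=load("top0");W=world(d);hsv=cv2.cvtColor(d["color"],cv2.COLOR_BGR2HSV)
def masks(lo,hi):
    m=cv2.inRange(hsv,lo,hi);n,l,s,c=cv2.connectedComponentsWithStats(m)
    return [(l==i,c[i],s[i,4]) for i in range(1,n) if s[i,4]>60]
for name,lo,hi in [("blue",(105,120,40),(125,255,255)),("yellow",(22,120,60),(34,255,255)),("teal",(80,120,60),(95,255,255)),("purple",(135,80,40),(160,255,255))]:
    for m,c,a in masks(lo,hi):
        P=W[m]; print(name,c.round(),a,"zmax",np.percentile(P[:,2],98).round(1))
        for h0,h1,h in((108,128,118),(65,82,75)):
            mm=m&(W[...,2]>h0)&(W[...,2]<h1)
            if mm.sum()<10: print("  none",h);continue
            v,u=np.nonzero(mm);X=ray(d,np.c_[u,v],h)
            r=cv2.minAreaRect(X.astype(np.float32));print("  ",h,mm.sum(),np.round(r[0],1),np.round(r[1],1),round(r[2],1))
# heights
for b in [(250,145,350,225),(0,250,130,400)]:
    w=W[b[1]:b[3],b[0]:b[2]]; print(b,"zmax",np.nanpercentile(w[...,2],99.5))
im=d["color"]
cv2.imwrite("pics/cr_cradle.png",cv2.resize(im[135:235,235:365],None,fx=6,fy=6,interpolation=2))
cv2.imwrite("pics/cr_sp.png",cv2.resize(im[95:315,360:510],None,fx=2.7,fy=2.7,interpolation=2))
m=(W[...,2]>45)&(W[...,2]<85)
v,u=np.nonzero(m[140:225,250:352]);
E
```

```text
blue [270.  58.] 180 zmax 154.0
  none 118
  none 75
blue [475. 123.] 749 zmax 121.0
   118 171 [ 712.5 -316.6] [22.5 37.6] 1.5
   75 257 [ 712.3 -316.1] [39.7 62.4] 1.4
blue [425. 161.] 595 zmax 120.8
   118 172 [ 622.  -202.3] [20.7 38.7] 69.2
   75 243 [ 622.4 -201.9] [37.1 61.9] 70.1
blue [478. 168.] 755 zmax 121.5
   118 173 [ 608.  -319.8] [36.  22.6] 27.9
   75 284 [ 608.3 -319.7] [59.  40.6] 28.6
blue [ 12. 295.] 96 zmax 179.2
  none 118
  none 75
yellow [416. 247.] 422 zmax 121.6
   118 166 [ 427.8 -177.2] [35.6 19.9] 15.3
   75 127 [ 428.5 -177.2] [57.  22.1] 15.0
teal [380. 278.] 314 zmax 121.4
   118 168 [359.8 -97.6] [35.7 18.3] 27.2
   75 111 [361.1 -97.4] [57.6 21. ] 27.3
purple [424. 295.] 460 zmax 121.3
   118 181 [ 329.  -192.6] [20.5 36.4] 62.4
   75 144 [ 329.1 -192.7] [22.  60.1] 61.4
(250, 145, 350, 225) zmax 77.82648333230614
(0, 250, 130, 400) zmax 639.7074020733477
```

```bash
python3 - <<'E'
from h import *
d=load("top0");W=world(d)
np.set_printoptions(linewidth=220)
for r in range(150,220,6): print(r,W[r,318:350:2,2].round().astype(int), )
for r in (160,183,206): print(r,W[r,318:350:2,1].round().astype(int),W[r,330,0].round())
E
```

```text
150 [ 0 -2 -1  4 -1  4  2  2 -2  3  0  4 -2  0  1 -2]
156 [15 18 14 11 58 65 71 73  9  3  7  4  7  3  3  2]
162 [-2  3 -1  1 60 66 70 75 75 10 10  9  9  2  2  2]
168 [ 1 -3  6 -2 36 65 64 73 72  6  5  7  7 -4  5  2]
174 [-2 -3  0  0  5 60 66 76 78  8  6  9  2  6  0  4]
180 [ 4  0  3  2 -2 56 63 72 74  7  4  7  8  5  5 -2]
186 [ 2  3  1  1 -4 56 68 69 77  7  8  4  6  5  1  0]
192 [ 3  2 -1  0 -4 55 59 70 73 74  7  3  4  8 -2  0]
198 [ 0  1 -4 -1 -2 11 57 66 74 76  5  7  4  0  6  2]
204 [ 5  0  2  3  2  1 53 55 54  8  6  8  5  8  9 -5]
210 [14 13 12 12 13 13 18 15 14  6 11  4  8  3  2  0]
216 [ 3  0  5 -4 -2  1 -3 -1  3  3  3 -1 -1  0 -2 -2]
160 [ 38  33  28  24  20  15  11   7   0  -4  -9 -13 -18 -23 -28 -32] 617.0
183 [ 37  32  27  23  18  14  10   6   2  -5 -10 -14 -19 -23 -29 -34] 567.0
206 [ 35  31  26  22  17  12   9   4   0  -6 -11 -15 -20 -24 -29 -34] 517.0
```

View pics/cr_cradle.png

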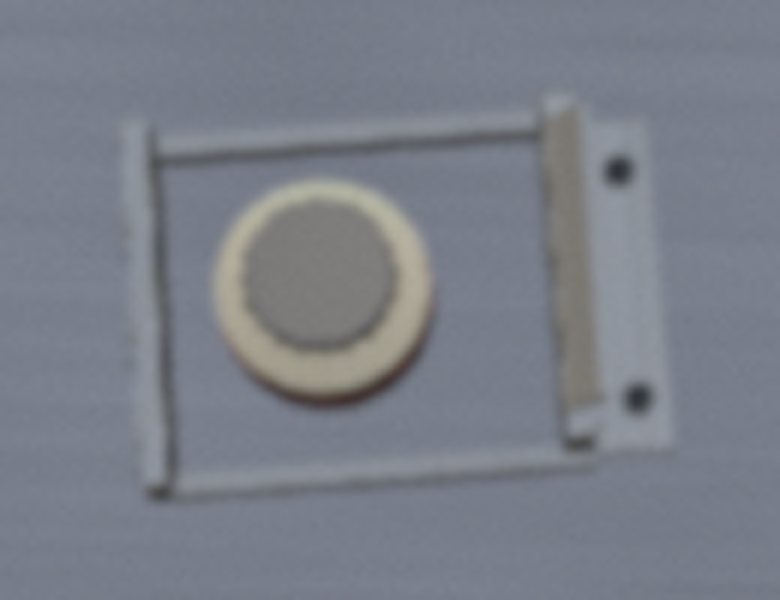

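View pics/cr_sp.png

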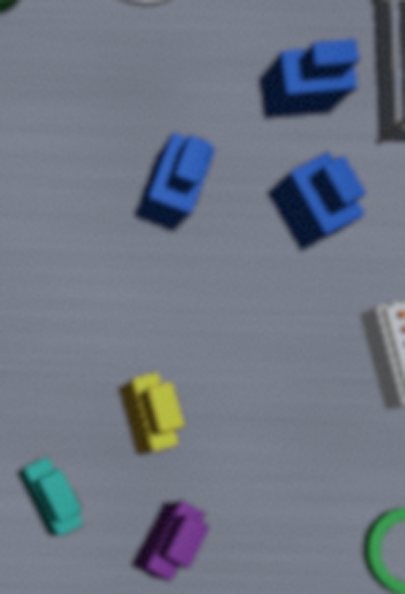

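```bash
cat > cradle.py <<'E'
from h import *
def cradle(d,verb=True):
    W=world(d);Z=W[...,2];v,u=np.mgrid[:400,:640]
    ang=[];mid=[]
    for r0,r1 in((148,164),(204,222)):
        m=(Z>9)&(Z<19)&(v>=r0)&(v<r1)&(u>=268)&(u<=318)
        X=ray(d,np.c_[u[m],v[m]],14);f=cv2.fitLine(X.astype(np.float32),cv2.DIST_HUBER,0,.01,.01).ravel()
        a=np.degrees(np.arctan2(f[1],f[0]))%180;ang.append(a);mid.append(f[2:]);
        if verb:print("rail",m.sum(),a.round(2),f[2:])
    # wall inner top edge at z=56 : first pixel above 45 from jar side
    E=[]
    for r in range(158,202):
        c=[k for k in range(318,345) if Z[r,k]>45 and Z[r,k+1]>45]
        if c:E.append((c[0]-.5,r))
    X=ray(d,E,56);f=cv2.fitLine(X.astype(np.float32),cv2.DIST_HUBER,0,.01,.01).ravel()
    if verb:print("wall edge",np.degrees(np.arctan2(f[1],f[0]))%180,f[2:])
    # jar lid / circle at z 70
    m=(Z>62)&(Z<80)&(u>268)&(u<310)&(v>160)&(v<208)
    X=ray(d,np.c_[u[m],v[m]],70);c,r=cv2.minEnclosingCircle(X.astype(np.float32))
    m2=(Z>30)&(u>265)&(u<312)&(v>160)&(v<208)
    if verb:print("jar",c,r,X.mean(0),m.sum(), "allpts",W[m2][:,:2].min(0),W[m2][:,:2].max(0))
    return ang,f,c
if __name__=="__main__":
    cradle(load("top0"))
E
python3 cradle.py; python3 - <<'E'
from h import *
d=load("top0");im=d["color"]
# small jar lid grey, ray at z=70
h=cv2.cvtColor(im,cv2.COLOR_BGR2HSV)
for b in [(262,160,316,208)]:
    c=h[b[1]:b[3],b[0]:b[2]]
    print(c[24,::3].tolist())
E
```

```text
rail 203 95.67 [635.7101   95.33602]
rail 192 95.65 [503.604    91.72616]
wall edge 5.604604 [588.8063    18.016417]
jar (567.9987182617188, 101.37028503417969) 29.17192840576172 [568.31030672 101.7620447 ] 524 allpts [336.68462045  33.27084737] [609.52063334 141.77864091]
[[109, 19, 105], [111, 34, 141], [111, 34, 141], [24, 16, 161], [23, 32, 167], [15, 9, 120], [10, 6, 123], [0, 4, 124], [15, 8, 127], [170, 6, 126], [10, 6, 126], [0, 4, 127], [10, 6, 121], [22, 30, 151], [23, 32, 173], [138, 10, 122], [111, 35, 140], [112, 33, 140]]
```

Candidates for yellow in the top view:
- (418,247) is yellow. I'll take this one, at about (428,-177) mm.
- (380,278) is teal and (424,295) is purple, so both are the wrong colour.

Candidates for the thick blue one:
- (427,160) is farthest left, with y=-202. I'll take this one.
- (478,122) and (481,166) are both at y≈-318.

The crop confirms both choices: each is an upright block with a tab. The cradle origin is about (576.7,16.2), with its x axis at 95.65°. I'll grip across the 36 mm tab faces.

```bash
cat > go.py <<'E'
import sys,numpy as np,cv2
from workcell import telemetry
# usage: go.py X Y yawdeg(tool y, mod 180) Zgrasp
def rep(X,Y,yaw,Z):
    o=telemetry.get_obs();R=cv2.Rodrigues(o["orientation"])[0];p=o["ee_pos"]
    cur=np.degrees(np.arctan2(R[1,1],R[0,1]));dy=(yaw-cur+90)%180-90
    turn=-np.radians(dy)
    a=np.radians(cur+dy);ty=np.array([np.cos(a),np.sin(a)]);tx=np.array([-ty[1],ty[0]])
    if tx@R[:2,0]<0 and abs(dy)<45: tx=-tx
    # tool x for z down: x = y cross z
    tx=np.cross([ty[0],ty[1],0],[0,0,-1])[:2]
    d=np.array([X,Y])-p[:2]
    print("t",round(o["t"],2),"pos",p.round(1),"yaw",cur.round(2),"tilt",np.degrees(np.arccos(-R[2,2])).round(2),"w",round(o["width"],1),"F",o["ft_force"].round(1))
    print("turn",turn.round(4),"then dx,dy,dz (m)",(np.array([d@tx,d@ty,p[2]-61-Z])/1000).round(4), "grasp z now",(p[2]-61).round(1))
if __name__=="__main__": rep(*map(float,sys.argv[1:5]))
E
python3 go.py 428.1 -177.2 15.1 200
python3 - <<'E'
from h import *
d=load("top0");W=world(d);P=W[W[...,2]>100]
s=(P[:,0]>150)&(P[:,0]<420)&(P[:,1]>100)
P=P[s]
for y in range(300,700,40):
  q=P[(P[:,1]>y)&(P[:,1]<y+40)]
  print(y,len(q),q[:,2].max() if len(q) else 0,(q[:,0].min(),q[:,0].max()) if len(q) else '')
E
```

```text
t 0.15 pos [276.6 560.1 302.1] yaw 63.71 tilt 0.07 w 87.7 F [ 0.2 -0.1  0.1]
turn 0.8485 then dx,dy,dz (m) [-0.7513 -0.0458  0.0411] grasp z now 241.1
300 33 650.7177377925408 (np.float64(222.90597074640934), np.float64(228.23797524713777))
340 29 639.4947895001014 (np.float64(225.50196403813518), np.float64(230.1911302584883))
380 0 0 
420 0 0 
460 1965 349.0697942490529 (np.float64(206.04108520226643), np.float64(285.8822203772362))
500 3421 361.55579546828073 (np.float64(150.060044588847), np.float64(338.13528857086186))
540 1475 320.0804730092731 (np.float64(150.20423706427306), np.float64(351.3284559759814))
580 975 236.6250706353404 (np.float64(150.65393325035237), np.float64(362.6968862389745))
620 282 186.12524023344704 (np.float64(309.7015341759974), np.float64(366.59018145125106))
660 3 112.73723053049181 (np.float64(321.43131705672454), np.float64(321.4764885955493))
```

Request:
send_rows(
  rows=[
    [0,0,-0.02,0.14,1],
    [0,0,-0.02,0.145,1],
    [0,0,0,0.145,1],
    [0,0,0,0.145,1],
    [0,0,0,0.145,1],
  ],
)

```text
t: 0.65
ee_pos: [276.7, 560.2, 342.6]
orientation: [1.754, 2.606, -0.0]
ft_force: [0.6, -0.6, -0.1]
width: 88.0
```

Request:
send_rows(
  rows=[
    [0,0,0,0.1285,1],
    [-0.02,0,0,0,1],
    [-0.045,-0.004,0,0,1],
    [-0.045,-0.004,0,0,1],
    [-0.045,-0.004,0,0,1],
  ],
)

```text
t: 1.15
ee_pos: [305.4, 405.9, 342.2]
orientation: [1.909, 2.495, -0.001]
ft_force: [1.1, -0.3, -0.2]
width: 87.7
```

Request:
send_rows(
  rows=[
    [-0.045,-0.004,0,0,1],
    [-0.045,-0.004,0,0,1],
    [-0.045,-0.004,0,0,1],
    [-0.045,-0.004,0,0,1],
    [-0.045,-0.004,0,0,1],
  ],
)

```text
t: 1.65
ee_pos: [344.6, 183.4, 342.7]
orientation: [1.909, 2.494, 0.0]
ft_force: [0.6, 0.8, -0.5]
width: 87.9
```

```bash
python3 go.py 428.1 -177.2 15.1 200
```

```text
t 1.65 pos [344.6 183.4 342.7] yaw 15.13 tilt 0.02 w 87.9 F [ 0.6  0.8 -0.5]
turn 0.0006 then dx,dy,dz (m) [-0.3699 -0.0133  0.0817] grasp z now 281.7
```

Request:
send_rows(
  rows=[
    [-0.046,-0.002,0.01,0,1],
    [-0.046,-0.002,0.01,0,1],
    [-0.046,-0.002,0.01,0,1],
    [-0.046,-0.002,0.01,0,1],
    [-0.046,-0.002,0.01,0,1],
  ],
)

```text
t: 2.15
ee_pos: [395.1, -41.5, 292.5]
orientation: [1.91, 2.493, 0.001]
ft_force: [0.5, 0.3, 0.3]
width: 87.9
```

Request:
send_rows(
  rows=[
    [-0.046,-0.002,0.01,0,1],
    [-0.046,-0.001,0.01,0,1],
    [-0.036,0,0.01,0,1],
    [-0.012,0,0,0,1],
    [0,0,0,0,1],
  ],
)

```text
t: 2.65
ee_pos: [428.7, -176.4, 262.5]
orientation: [-1.913, -2.491, 0.0]
ft_force: [-0.2, 0.9, -0.6]
width: 87.5
```

```bash
python3 go.py 428.1 -177.2 15.1 102; python3 - <<'E'
from workcell import get_image
import cv2,numpy as np
for n in ("wrist","scene"):
    d=get_image(n);cv2.imwrite(f"pics/{n}1.png",d["color"])
E
```

```text
t 2.65 pos [ 428.7 -176.4  262.5] yaw 14.95 tilt 0.04 w 87.5 F [-0.2  0.9 -0.6]
turn -0.0026 then dx,dy,dz (m) [-0.0006 -0.0008  0.0995] grasp z now 201.5
```

View pics/wrist1.png

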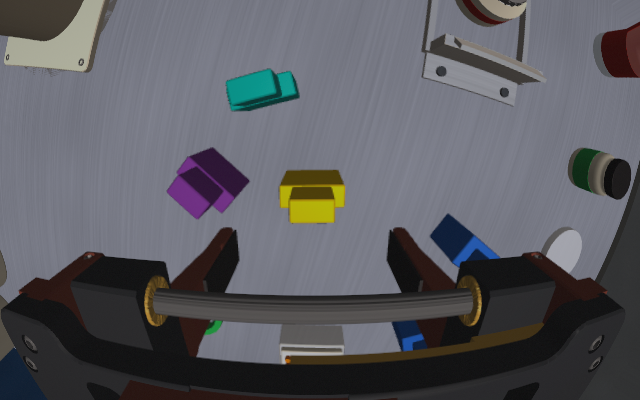

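View pics/scene1.png

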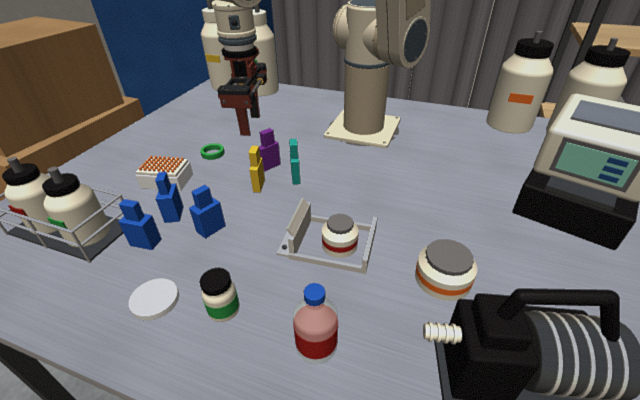

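The wrist view shows the yellow tab at (312,205), centred between the fingers (235 to 392). Going down to grip.

Request:
send_rows(
  rows=[
    [0,0,0.035,0,1],
    [0,0,0.035,0,1],
    [0,0,0.02,0,1],
    [0,0,0.0095,0,1],
    [0,0,0,0,1],
  ],
)

```text
t: 3.25
ee_pos: [428.2, -174.1, 162.8]
orientation: [-1.907, -2.494, 0.001]
ft_force: [0.0, -0.4, 0.2]
width: 87.8
```

Request:
send_rows(
  rows=[
    [0,0,0,0,-1],
    [0,0,0,0,-1],
    [0,0,0,0,-1],
    [0,0,0,0,-1],
    [0,0,0,0,-1],
  ],
)

```text
t: 3.75
ee_pos: [428.8, -175.6, 163.6]
orientation: [1.91, 2.493, 0.0]
ft_force: [0.0, 0.8, 0.4]
width: 51.2
```

Request:
send_rows(
  rows=[
    [0,0,0,0,-1],
    [0,0,0,0,-1],
    [0,0,0,0,-1],
  ],
)

```text
t: 4.05
ee_pos: [428.6, -175.5, 163.1]
orientation: [-1.91, -2.494, 0.0]
ft_force: [-0.3, -0.1, 0.2]
width: 35.7
```

Request:
send_rows(
  rows=[
    [0,0,0,0,-1],
    [0,0,-0.03,0,-1],
    [0,0,-0.04,0,-1],
    [0,0,-0.04,0,-1],
    [0,0,-0.01,0,-1],
  ],
)

```text
t: 4.55
ee_pos: [430.2, -176.1, 286.8]
orientation: [1.907, 2.489, 0.002]
ft_force: [0.4, 0.5, -1.7]
width: 35.9
```

```bash
python3 go.py 574.4 40.4 5.65 222
```

```text
t 4.55 pos [ 430.2 -176.1  286.8] yaw 15.1 tilt 0.36 w 35.9 F [ 0.4  0.5 -1.7]
turn 0.1649 then dx,dy,dz (m) [0.2013 0.1649 0.0038] grasp z now 225.8
```

Request:
send_rows(
  rows=[
    [0,0,0,0.08,-1],
    [0,0,0,0.085,-1],
    [0.025,0.02,0,0,-1],
    [0.035,0.03,0,0,-1],
    [0.035,0.03,0,0,-1],
  ],
)

```text
t: 5.05
ee_pos: [499.0, -72.1, 282.1]
orientation: [-2.111, -2.325, 0.001]
ft_force: [0.6, -1.3, -1.1]
width: 35.9
```

Request:
send_rows(
  rows=[
    [0.035,0.03,0,0,-1],
    [0.035,0.03,0,0,-1],
    [0.026,0.02,0,0,-1],
    [0.01,0.005,0,0,-1],
    [0,0,0,0,-1],
  ],
)

```text
t: 5.55
ee_pos: [572.7, 41.8, 281.8]
orientation: [-2.106, -2.329, 0.002]
ft_force: [-0.5, -0.0, -0.7]
width: 35.6
```

```bash
python3 go.py 574.4 40.4 5.65 222; python3 - <<'E'
from workcell import get_image
import cv2,numpy as np
for n in ("wrist","top"):
    d=get_image(n);cv2.imwrite(f"pics/{n}2.png",d["color"]);np.savez(f"pics/{n}2.npz",**d)
E
```

```text
t 5.55 pos [572.7  41.8 281.8] yaw 5.77 tilt 0.12 w 35.6 F [-0.5 -0.  -0.7]
turn 0.0021 then dx,dy,dz (m) [-0.0015  0.0016 -0.0012] grasp z now 220.8
```

View pics/wrist2.png

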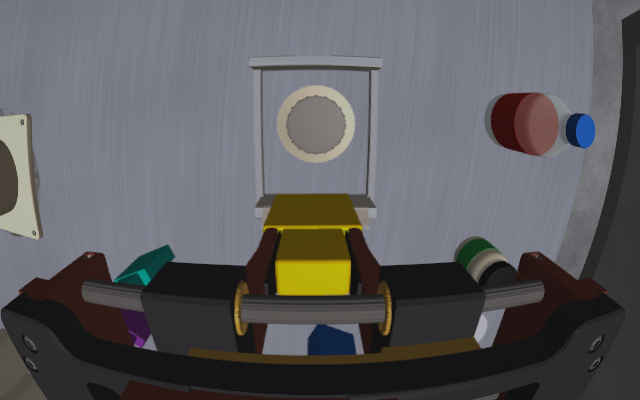

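View pics/top2.png

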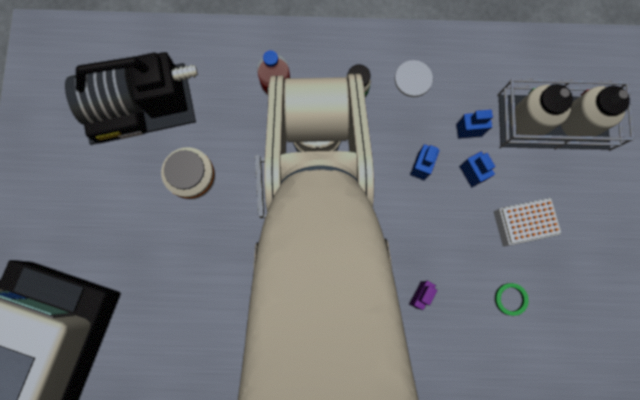

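The wrist view shows yellow held square to the wall (bottom edge around y=195 to 230 px) and the cradle straight ahead. Lowering it into the gap.

Request:
send_rows(
  rows=[
    [-0.001,0.001,0.02,0,-1],
    [0,0,0.02,0,-1],
    [0,0,0.02,0,-1],
    [0,0,0.015,0,-1],
    [0,0,0.01,0,-1],
  ],
)

```text
t: 6.15
ee_pos: [573.3, 38.7, 197.0]
orientation: [-2.11, -2.326, 0.002]
ft_force: [0.5, 0.6, -1.5]
width: 35.8
```

Request:
send_rows(
  rows=[
    [0,0,0.01,0,-1],
    [0,0,0.01,0,-1],
    [0,0,0.007,0,-1],
    [0,0,0.004,0,-1],
    [0,0,0,0,-1],
  ],
)

```text
t: 6.65
ee_pos: [574.0, 40.0, 166.7]
orientation: [-2.109, -2.328, 0.001]
ft_force: [-0.1, 0.2, -1.2]
width: 35.5
```

```bash
python3 go.py 574.4 40.4 5.65 102; python3 - <<'E'
from workcell import get_image
import cv2,numpy as np
for n in ("wrist","scene"):
    d=get_image(n);cv2.imwrite(f"pics/{n}3.png",d["color"])
    if n=="scene": cv2.imwrite("pics/scene3c.png",cv2.resize(d["color"][120:300,220:420],None,fx=3,fy=3))
E
```

```text
t 6.65 pos [574.   40.  166.7] yaw 5.65 tilt 0.04 w 35.5 F [-0.1  0.2 -1.2]
turn 0.0001 then dx,dy,dz (m) [0.0004 0.0004 0.0037] grasp z now 105.7
```

View pics/scene3c.png

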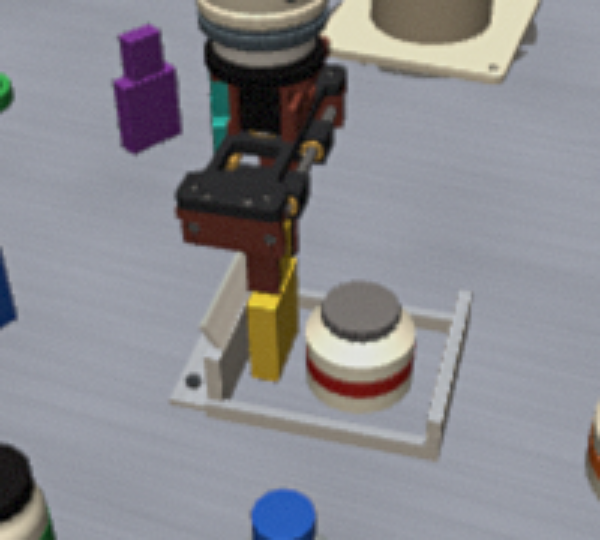

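View pics/wrist3.png

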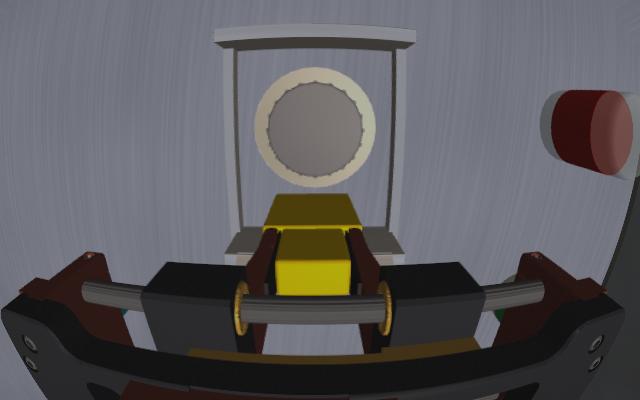

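The scene crop shows yellow in mid-gap (270,330), with clear space on both the wall side and the jar side. It is plainly loose. I'll lower the last few mm, then take it out.

Request:
send_rows(
  rows=[
    [0,0,0.002,0,-1],
    [0,0,0.001,0,-1],
    [0,0,0,0,-1],
    [0,0,0,0,-1],
    [0,0,0,0,-1],
  ],
)

```text
t: 7.25
ee_pos: [574.2, 39.9, 164.2]
orientation: [2.109, 2.328, 0.0]
ft_force: [0.5, -0.8, -1.4]
width: 35.9
```

Request:
send_rows(
  rows=[
    [0,0,-0.02,0,-1],
    [0,0,-0.03,0,-1],
    [0,0,-0.03,0,-1],
    [0,0,-0.03,0,-1],
    [0,0,-0.015,0,-1],
  ],
)

```text
t: 7.75
ee_pos: [575.0, 39.9, 292.0]
orientation: [2.108, 2.326, 0.004]
ft_force: [0.1, 0.4, -1.4]
width: 36.0
```

```bash
python3 go.py 428.1 -160 5.65 105
```

```text
t 7.75 pos [575.   39.9 292. ] yaw 5.64 tilt 0.21 w 36.0 F [ 0.1  0.4 -1.4]
turn -0.0001 then dx,dy,dz (m) [-0.1845 -0.1659  0.126 ] grasp z now 231.0
```

Request:
send_rows(
  rows=[
    [-0.025,-0.02,0,0,-1],
    [-0.035,-0.03,0,0,-1],
    [-0.035,-0.03,0,0,-1],
    [-0.035,-0.03,0,0,-1],
    [-0.035,-0.03,0,0,-1],
  ],
)

```text
t: 8.25
ee_pos: [449.9, -139.2, 289.4]
orientation: [2.108, 2.328, 0.0]
ft_force: [0.2, -0.5, -0.6]
width: 35.8
```

Request:
send_rows(
  rows=[
    [-0.02,-0.018,0.02,0,-1],
    [-0.008,-0.008,0.03,0,-1],
    [0,0,0.03,0,-1],
    [0,0,0.02,0,-1],
    [0,0,0.01,0,-1],
  ],
)

```text
t: 8.75
ee_pos: [427.1, -168.4, 177.7]
orientation: [-2.108, -2.326, 0.001]
ft_force: [-0.4, 0.7, -1.7]
width: 35.6
```

Request:
send_rows(
  rows=[
    [0,0,0.006,0,-1],
    [0,0,0.004,0,-1],
    [0,0,0.003,0,-1],
    [0,0,0.002,0,-1],
    [0,0,0,0,-1],
  ],
)

```text
t: 9.25
ee_pos: [428.2, -168.5, 164.5]
orientation: [2.109, 2.328, 0.0]
ft_force: [-0.1, -0.4, -1.6]
width: 36.1
```

```bash
python3 go.py 428.1 -170 5.65 102.5
```

```text
t 9.25 pos [ 428.2 -168.5  164.5] yaw 5.66 tilt 0.04 w 36.1 F [-0.1 -0.4 -1.6]
turn 0.0001 then dx,dy,dz (m) [-0.0015 -0.0003  0.001 ] grasp z now 103.5
```

Request:
send_rows(
  rows=[
    [0,0,0.001,0,-1],
    [0,0,0,0,-1],
  ],
)

```text
t: 9.45
ee_pos: [428.1, -168.6, 163.4]
orientation: [2.109, 2.328, 0.0]
ft_force: [0.0, -0.5, -1.8]
width: 35.8
```

Request:
send_rows(
  rows=[
    [0,0,0.0005,0,-1],
    [0,0,0.0005,0,-1],
    [0,0,0,0,-1],
    [0,0,0,0,-1],
  ],
)

```text
t: 9.85
ee_pos: [427.9, -168.6, 163.0]
orientation: [2.109, 2.328, -0.0]
ft_force: [-4.0, 0.8, 9.8]
width: 35.7
```

It's touching the bench (about 10 N). Releasing.

Request:
send_rows(
  rows=[
    [0,0,-0.0005,0,1],
    [0,0,0,0,1],
    [0,0,0,0,1],
    [0,0,0,0,1],
    [0,0,0,0,1],
  ],
)

```text
t: 10.35
ee_pos: [428.0, -168.5, 162.6]
orientation: [-2.109, -2.328, 0.0]
ft_force: [0.5, 0.4, -0.9]
width: 72.5
```

Request:
send_rows(
  rows=[
    [0,0,0,0,1],
    [0,0,-0.02,0,1],
    [0,0,-0.035,0,1],
    [0,0,-0.04,0,1],
    [0,0,-0.005,0,1],
  ],
)

```text
t: 10.85
ee_pos: [429.8, -169.3, 266.6]
orientation: [2.105, 2.323, 0.004]
ft_force: [0.5, 0.0, 0.4]
width: 88.2
```

```bash
python3 go.py 622.2 -202.1 -20.35 200;python3 - <<'E'
from workcell import get_image
import cv2
d=get_image("wrist");cv2.imwrite("pics/wrist4.png",d["color"])
E
```

```text
t 10.85 pos [ 429.8 -169.3  266.6] yaw 5.65 tilt 0.41 w 88.2 F [0.5 0.  0.4]
turn 0.4537 then dx,dy,dz (m) [0.0361 0.1918 0.0056] grasp z now 205.6
```

View pics/wrist4.png

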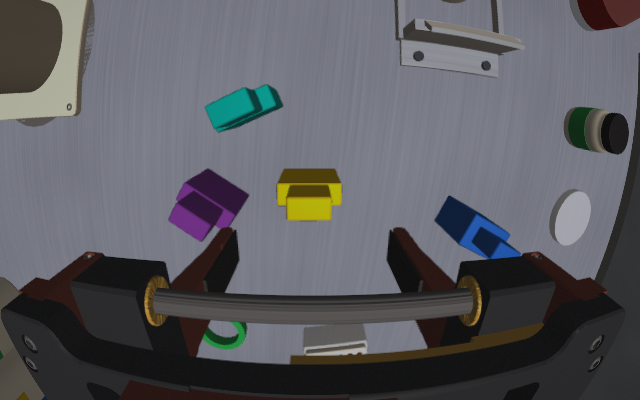

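Yellow stands upright on the bench at (310,195). Next is the blue one.

Request:
send_rows(
  rows=[
    [0,0,0,0.11,1],
    [0,0,0,0.115,1],
    [0,0,0,0.115,1],
    [0,0,0,0.1137,1],
    [0.006,0.03,0,0,1],
  ],
)

```text
t: 11.4
ee_pos: [455.1, -172.4, 260.8]
orientation: [-2.579, -1.786, 0.005]
ft_force: [0.5, 0.2, -0.0]
width: 87.9
```

Request:
send_rows(
  rows=[
    [0.008,0.04,0,0,1],
    [0.008,0.04,0,0,1],
    [0.008,0.04,0,0,1],
    [0.0061,0.035,0,0,1],
    [0,0.007,0,0,1],
  ],
)

```text
t: 11.9
ee_pos: [623.2, -201.7, 260.7]
orientation: [2.578, 1.795, 0.0]
ft_force: [-0.2, -0.3, -0.0]
width: 87.9
```

Request:
send_rows(
  rows=[
    [0,0,0,0,1],
    [0,0,0,0,1],
  ],
)

```text
t: 12.1
ee_pos: [619.0, -201.1, 261.2]
orientation: [-2.577, -1.793, 0.003]
ft_force: [-0.4, 1.6, 0.7]
width: 88.0
```

```bash
python3 go.py 622.2 -202.1 -20.35 102;python3 - <<'E'
from workcell import get_image
import cv2
d=get_image("wrist");cv2.imwrite("pics/wrist5.png",d["color"])
E
python3 go.py 622.2 -202.1 -20.35 102
```

```text
t 12.1 pos [ 619.  -201.1  261.2] yaw -20.36 tilt 0.18 w 88.0 F [-0.4  1.6  0.7]
turn -0.0001 then dx,dy,dz (m) [0.0001 0.0033 0.0982] grasp z now 200.2
t 12.15 pos [ 619.  -201.1  261.7] yaw -20.36 tilt 0.14 w 87.6 F [ 0.   0.6 -0.7]
turn -0.0003 then dx,dy,dz (m) [0.0002 0.0034 0.0987] grasp z now 200.7
```

View pics/wrist5.png

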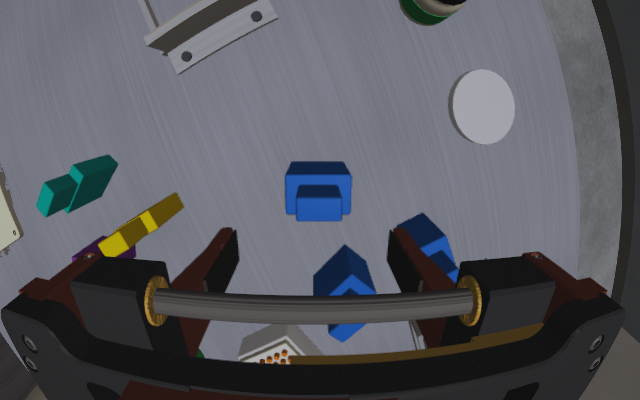

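The blue tab is at (318,203), about 3 mm off along tool +y, which matches the readout. I'll correct for that and go down.

Request:
send_rows(
  rows=[
    [0,0.0033,0.03,0,1],
    [0,0,0.035,0,1],
    [0,0,0.022,0,1],
    [0,0,0.0115,0,1],
    [0,0,0,0,1],
  ],
)

```text
t: 12.65
ee_pos: [622.1, -202.2, 162.9]
orientation: [-2.577, -1.792, 0.003]
ft_force: [-0.2, -0.1, -0.1]
width: 87.9
```

```bash
python3 go.py 622.2 -202.1 -20.35 102
```

```text
t 12.65 pos [ 622.1 -202.2  162.9] yaw -20.36 tilt 0.18 w 87.9 F [-0.2 -0.1 -0.1]
turn -0.0002 then dx,dy,dz (m) [ 0.0002 -0.     -0.0001] grasp z now 101.9
```

Request:
send_rows(
  rows=[
    [0,0,0,0,-1],
    [0,0,0,0,-1],
    [0,0,0,0,-1],
    [0,0,0,0,-1],
    [0,0,0,0,-1],
  ],
)

```text
t: 13.15
ee_pos: [623.8, -202.6, 164.7]
orientation: [2.578, 1.794, 0.001]
ft_force: [-0.0, 0.3, 0.6]
width: 51.2
```

Request:
send_rows(
  rows=[
    [0,0,0,0,-1],
    [0,0,0,0,-1],
    [0,0,0,0,-1],
    [0,0,0,0,-1],
  ],
)

```text
t: 13.55
ee_pos: [623.6, -202.6, 164.2]
orientation: [-2.579, -1.794, 0.0]
ft_force: [-0.1, 0.3, 0.1]
width: 35.9
```

```bash
python3 go.py 622.2 -202.1 -20.35 102
```

```text
t 13.55 pos [ 623.6 -202.6  164.2] yaw -20.35 tilt 0.01 w 35.9 F [-0.1  0.3  0.1]
turn 0.0 then dx,dy,dz (m) [-0.0001 -0.0015  0.0012] grasp z now 103.2
```

Request:
send_rows(
  rows=[
    [0,0,-0.02,0,-1],
    [0,0,-0.035,0,-1],
    [0,0,-0.04,0,-1],
    [0,0,-0.025,0,-1],
    [0,0,0,0,-1],
  ],
)

```text
t: 14.05
ee_pos: [625.3, -203.2, 288.2]
orientation: [2.574, 1.791, 0.007]
ft_force: [0.5, 0.3, -1.1]
width: 35.7
```

Request:
send_rows(
  rows=[
    [0,0,0,-0.11,-1],
    [0,0,0,-0.115,-1],
    [0,0,0,-0.115,-1],
    [0,0,0,-0.1138,-1],
    [0,0,0,0,-1],
  ],
)

```text
t: 14.55
ee_pos: [622.8, -202.3, 282.0]
orientation: [-2.106, -2.327, 0.002]
ft_force: [0.1, -0.3, -1.4]
width: 35.9
```

```bash
python3 go.py 574.4 39.1 5.65 222
```

```text
t 14.55 pos [ 622.8 -202.3  282. ] yaw 5.71 tilt 0.17 w 35.9 F [ 0.1 -0.3 -1.4]
turn 0.001 then dx,dy,dz (m) [ 0.245  -0.0244 -0.001 ] grasp z now 221.0
```

Request:
send_rows(
  rows=[
    [0.025,-0.003,0,0.001,-1],
    [0.045,-0.005,0,0,-1],
    [0.045,-0.005,0,0,-1],
    [0.045,-0.005,0,0,-1],
    [0.045,-0.005,0,0,-1],
  ],
)

```text
t: 15.05
ee_pos: [579.7, 0.7, 283.0]
orientation: [-2.114, -2.322, 0.002]
ft_force: [0.2, -0.3, -1.1]
width: 35.9
```

Request:
send_rows(
  rows=[
    [0.03,-0.0014,0,0,-1],
    [0.01,0,0,0,-1],
    [0,0,0,0,-1],
    [0,0,0,0,-1],
    [0,0,0,0,-1],
  ],
)

```text
t: 15.55
ee_pos: [575.7, 37.5, 283.9]
orientation: [2.113, 2.325, -0.001]
ft_force: [0.3, 0.0, -1.8]
width: 35.8
```

```bash
python3 go.py 574.4 39.1 5.65 175; python3 - <<'E'
from workcell import get_image
import cv2
d=get_image("wrist");cv2.imwrite("pics/wrist6.png",d["color"])
d=get_image("scene");cv2.imwrite("pics/scene6c.png",cv2.resize(d["color"][100:290,210:420],None,fx=3,fy=3))
E
```

```text
t 15.55 pos [575.7  37.5 283.9] yaw 5.48 tilt 0.02 w 35.8 F [ 0.3  0.  -1.8]
turn -0.003 then dx,dy,dz (m) [ 0.0017 -0.0011  0.0479] grasp z now 222.9
```

View pics/wrist6.png

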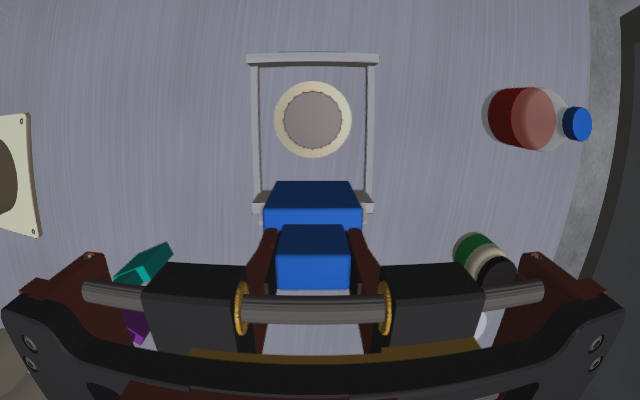

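View pics/scene6c.png

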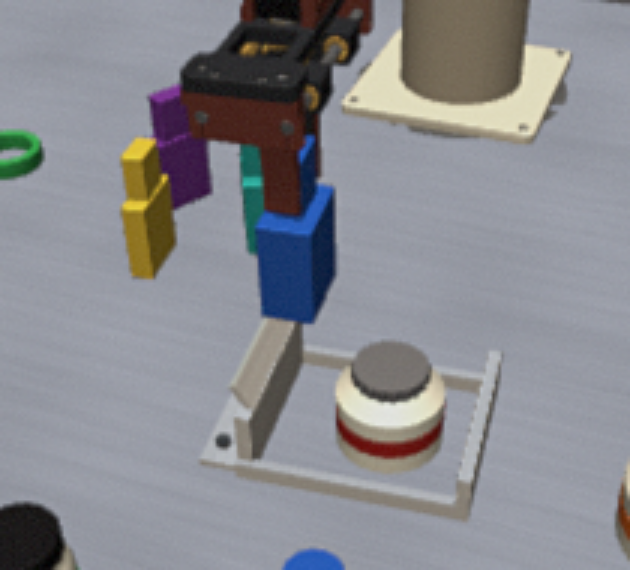

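Blue is held upright and square, centred over the cradle. I'll lower it to just above the jar and check again.

Request:
send_rows(
  rows=[
    [0.0017,-0.001,0.015,-0.003,-1],
    [0,0,0.015,0,-1],
    [0,0,0.01,0,-1],
    [0,0,0,0,-1],
    [0,0,0,0,-1],
  ],
)

```text
t: 16.15
ee_pos: [574.5, 40.1, 244.3]
orientation: [2.108, 2.33, -0.0]
ft_force: [-0.1, 0.4, -2.3]
width: 35.6
```

```bash
python3 go.py 574.4 39.1 5.65 103; python3 - <<'E'
from workcell import get_image
import cv2
d=get_image("wrist");cv2.imwrite("pics/wrist7.png",d["color"])
E
python3 go.py 574.4 39.1 5.65 103
```

```text
t 16.15 pos [574.5  40.1 244.3] yaw 5.73 tilt 0.0 w 35.6 F [-0.1  0.4 -2.3]
turn 0.0014 then dx,dy,dz (m) [-0.001  -0.0002  0.0803] grasp z now 183.3
t 16.2 pos [574.7  40.2 244.7] yaw 5.74 tilt 0.04 w 35.9 F [ 0.6 -0.7 -1.6]
turn 0.0015 then dx,dy,dz (m) [-0.0011 -0.0004  0.0807] grasp z now 183.7
```

View pics/wrist7.png

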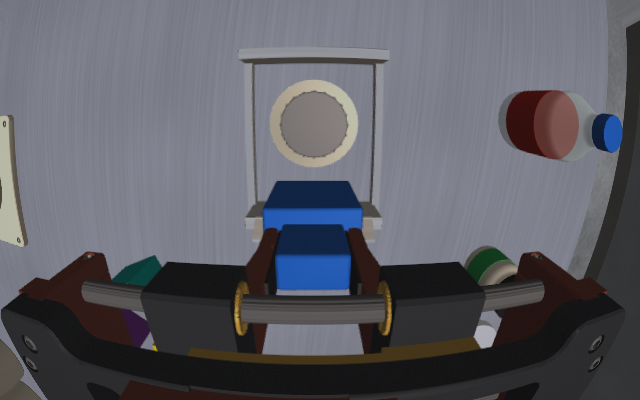

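Request:
send_rows(
  rows=[
    [-0.001,0,0.008,0,-1],
    [0,0,0.008,0,-1],
    [0,0,0.008,0,-1],
    [0,0,0.008,0,-1],
    [0,0,0,0,-1],
  ],
)

```text
t: 16.7
ee_pos: [573.6, 39.5, 210.6]
orientation: [-2.106, -2.329, 0.003]
ft_force: [-0.5, 0.7, -1.8]
width: 36.1
```

```bash
python3 go.py 574.4 39.1 5.65 103; python3 - <<'E'
from workcell import get_image
import cv2
d=get_image("scene");cv2.imwrite("pics/scene8c.png",cv2.resize(d["color"][150:290,250:400],None,fx=4,fy=4,interpolation=2))
E
```

```text
t 16.7 pos [573.6  39.5 210.6] yaw 5.77 tilt 0.15 w 36.1 F [-0.5  0.7 -1.8]
turn 0.0021 then dx,dy,dz (m) [-0.0004  0.0007  0.0466] grasp z now 149.6
```

View pics/scene8c.png

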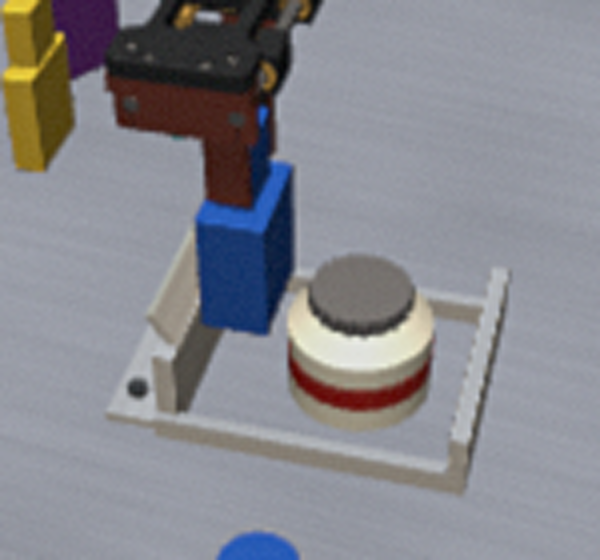

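Its underside is now about 47 mm up, below the lip and clear of both sides, with no side force. Continuing down.

Request:
send_rows(
  rows=[
    [0,0,0.01,0,-1],
    [0,0,0.01,0,-1],
    [0,0,0.008,0,-1],
    [0,0,0,0,-1],
  ],
)

```text
t: 17.15
ee_pos: [573.6, 39.4, 182.6]
orientation: [-2.106, -2.329, 0.003]
ft_force: [-0.1, 0.3, -2.0]
width: 36.2
```

Request:
send_rows(
  rows=[
    [0,0,0.006,0,-1],
    [0,0,0.004,0,-1],
    [0,0,0.003,0,-1],
    [0,0,0,0,-1],
    [0,0,0,0,-1],
  ],
)

```text
t: 17.65
ee_pos: [574.5, 39.5, 171.3]
orientation: [2.107, 2.33, 0.0]
ft_force: [0.2, -0.3, -0.9]
width: 36.1
```

```bash
python3 go.py 574.4 39.1 5.65 103
```

```text
t 17.65 pos [574.5  39.5 171.3] yaw 5.76 tilt 0.01 w 36.1 F [ 0.2 -0.3 -0.9]
turn 0.0019 then dx,dy,dz (m) [-0.0004 -0.0001  0.0073] grasp z now 110.3
```

Request:
send_rows(
  rows=[
    [0,0,0.003,0,-1],
    [0,0,0.002,0,-1],
    [0,0,0.001,0,-1],
    [0,0,0,0,-1],
  ],
)

```text
t: 18.05
ee_pos: [574.3, 39.5, 165.0]
orientation: [-2.107, -2.33, 0.0]
ft_force: [0.1, -0.6, -1.9]
width: 36.2
```

Request:
send_rows(
  rows=[
    [0,0,0.001,0,-1],
    [0,0,0,0,-1],
  ],
)

```text
t: 18.25
ee_pos: [574.4, 39.5, 164.2]
orientation: [2.107, 2.33, 0.0]
ft_force: [-0.4, 0.4, -1.0]
width: 35.8
```

Request:
send_rows(
  rows=[
    [0,0,0.0005,0,-1],
    [0,0,0,0,-1],
    [0,0,0,0,-1],
  ],
)

```text
t: 18.55
ee_pos: [574.5, 39.5, 164.1]
orientation: [2.107, 2.33, 0.0]
ft_force: [-2.6, -1.0, 5.1]
width: 36.1
```

Request:
send_rows(
  rows=[
    [0,0,0.0005,0,-1],
    [0,0,0,0,-1],
    [0,0,0,0,-1],
  ],
)

```text
t: 18.85
ee_pos: [574.5, 39.5, 164.1]
orientation: [2.107, 2.33, 0.0]
ft_force: [-4.4, 0.7, 10.7]
width: 36.2
```

It has reached the bench at the expected height (TCP 164.1). Releasing and withdrawing.

Request:
send_rows(
  rows=[
    [0,0,-0.0005,0,1],
    [0,0,0,0,1],
    [0,0,0,0,1],
    [0,0,0,0,1],
    [0,0,0,0,1],
  ],
)

```text
t: 19.35
ee_pos: [574.4, 39.5, 163.5]
orientation: [-2.107, -2.33, 0.0]
ft_force: [0.4, 0.2, 0.2]
width: 72.6
```

Request:
send_rows(
  rows=[
    [0,0,0,0,1],
    [0,0,-0.02,0,1],
    [0,0,-0.035,0,1],
    [0,0,-0.04,0,1],
    [0,0,-0.04,0,1],
  ],
)

```text
t: 19.85
ee_pos: [574.1, 39.4, 299.8]
orientation: [-2.107, -2.33, 0.001]
ft_force: [0.7, 0.2, -0.5]
width: 87.7
```

Request:
send_rows(
  rows=[
    [0,-0.03,-0.02,0,1],
    [0.03,-0.035,0,0,1],
    [0.045,-0.02,0,0,1],
    [0.045,0,0,0,1],
    [0.045,0,0,0,1],
  ],
)

```text
t: 20.35
ee_pos: [472.3, 196.3, 319.2]
orientation: [2.108, 2.329, 0.001]
ft_force: [1.2, 0.3, -0.0]
width: 87.9
```

Request:
send_rows(
  rows=[
    [0.045,0,0,0,1],
    [0.045,0,0,0,1],
    [0.045,0,0,0,1],
    [0.02,0,0,0,1],
    [0,0,0,0,1],
  ],
)

```text
t: 20.85
ee_pos: [457.1, 351.8, 318.5]
orientation: [-2.103, -2.334, -0.001]
ft_force: [-0.4, -0.1, -0.2]
width: 88.0
```

```bash
python3 - <<'E'
from workcell import get_image,telemetry
import cv2,numpy as np
from h import *
for n in ("scene","top"):
    d=get_image(n);cv2.imwrite(f"pics/{n}9.png",d["color"])
W=world(d);hsv=cv2.cvtColor(d["color"],cv2.COLOR_BGR2HSV)
ex=np.array([-.0985,.9951]);ey=np.array([-.9951,-.0985]);o=np.array([576.7,16.2])
for name,lo,hi in [("blue",(105,120,40),(125,255,255)),("yellow",(22,120,60),(34,255,255))]:
    n,l,s,c=cv2.connectedComponentsWithStats(cv2.inRange(hsv,lo,hi))
    for i in range(1,n):
        if s[i,4]<100: continue
        for h0,h1,h in((108,128,118),(65,82,75)):
            mm=(l==i)&(W[...,2]>h0)&(W[...,2]<h1)
            if mm.sum()<30: continue
            v,u=np.nonzero(mm);X=ray(d,np.c_[u,v],h);r=cv2.minAreaRect(X.astype(np.float32));q=np.array(r[0])-o
            print(name,c[i].round(),h,np.round(r[0],1),np.round(r[1],1),round(r[2],1),"cradle",(q@ex).round(1),(q@ey).round(1),W[mm][:,2].mean().round(1))
print(telemetry.get_obs()["t"],telemetry.get_obs()["ee_pos"])
E
```

```text
blue [475. 123.] 118 [ 713.1 -316.5] [22.2 37. ] 8.0 cradle -344.5 -102.9 117.7
blue [475. 123.] 75 [ 712.3 -316.1] [39.7 62.4] 1.4 cradle -344.1 -102.2 74.9
blue [478. 168.] 118 [ 608.1 -320.1] [36.  22.6] 27.8 cradle -337.7 1.8 118.0
blue [478. 168.] 75 [ 608.3 -319.7] [59.  40.8] 28.2 cradle -337.4 1.7 74.9
blue [317. 180.] 118 [572.8  38. ] [37.8 20. ] 5.7 cradle 22.1 1.7 117.7
blue [317. 180.] 75 [573.   38.5] [61.5 36.7] 5.8 cradle 22.6 1.5 75.1
yellow [413. 248.] 118 [ 428.1 -170.2] [35.  19.4] 5.8 cradle -170.8 166.2 118.3
yellow [413. 248.] 75 [ 427.9 -170.2] [58.1 21.3] 4.3 cradle -170.8 166.5 74.4
20.95 [457.36523783 349.11993118 318.34245865]
```

View pics/scene9.png

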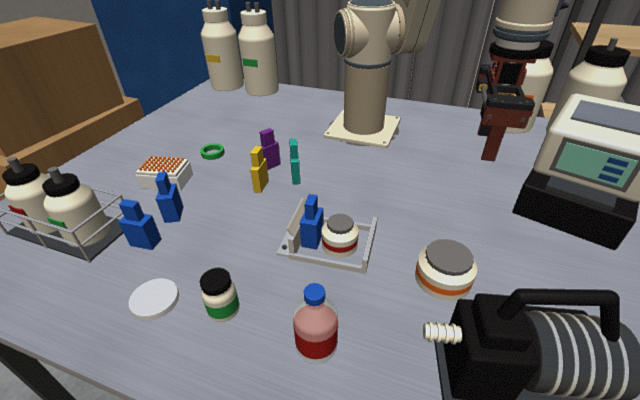

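View pics/top9.png

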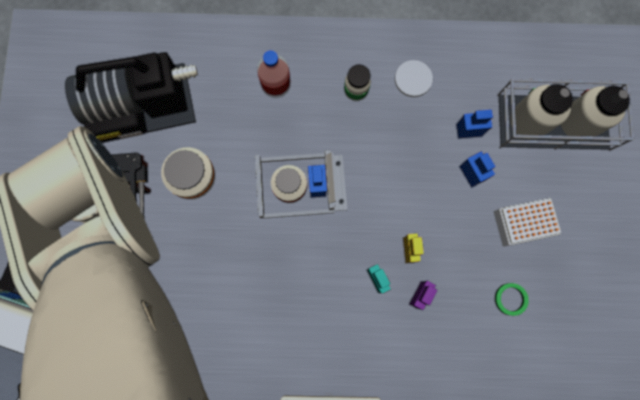

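Blue stands in the gap at top view (317,180), which is cradle x=22.5 and y=1.6 mm, square to the wall. Yellow is upright on the bench at (415,247), and the robot is clear. Handing in.

Request:
send_rows(
  rows=[
    [0,0,0,0,1],
    [0,0,0,0,1],
    [0,0,0,0,1],
  ],
)

```text
t: 21.25
ee_pos: [458.0, 348.3, 318.8]
orientation: [2.108, 2.329, -0.0]
ft_force: [-0.4, -0.6, -0.7]
width: 88.2
```

```bash
python3 -c "
from workcell import ctrl
print(ctrl.close_job())"
```

```text
the job is handed in; nothing more can be done
None
```

The thick blue spacer now stands in the gap, and the yellow one is upright on the bench well away from the cradle. I handed the job in at about 21 s of the 72 s; no verdict is reported.

- **Yellow try:** the small red-band jar is in the cradle. I lowered yellow at mid-wall to about 1 mm above the bench. It was plainly loose, so I took it out and stood it on the bench at about (428, -170) mm, 238 mm from the wall's middle.
- **Blue fit:** I used the leftmost of the three blue ones and lowered it until it touched the bench. The last top view puts it at cradle x ≈ 22.5 mm, y ≈ 1.6 mm. It is upright and square to the wall within about 0.2°.
- **Checks:** the highest wrist force I read was about 12 N, the final readings agreed, and the gripper is clear. No check failed. The one correction was a 3 mm sideways offset before gripping blue, made before closing the fingers.

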